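# Thread the ruler out of the desk tidy

### The arm

A 6-joint arm with a two-finger parallel gripper is mounted at the origin on the work surface. World frame = base frame: x ahead of the robot, y to its left, z up, the work surface at z = 0. Lengths are in m, angles in rad, forces in N, time in s.
With the tool pointing down it reaches from about 0.425 to 0.95 m from the base axis. Payload 3.5 kg.
Tool frame: the origin (TCP) lies at the very end of the fingers, on their centre line; the grasp point (between the pads) lies 19 mm behind it; z points along the fingers, y is the line along which they close (so a half turn about z gives the same grasp; the last joint's range is limited). The gripper opens to 85 mm and grips with 20 to 120 N. Pads are 22 mm wide; open, the fingers measure 114 mm over their backs; the gripper's body (76 mm by 85 mm) begins 54 mm behind the grasp point. The pads swing forward as they close: fully open they stand 13 mm farther back than shut.
Start: joints at [-1.341, 0.286, 1.577, -0, 1.279, -0.15], TCP at [0.25, -0.627, 0.231] pointing down, gripper open.
Joint ranges: [-2.77, 2.77], [-0.9, 2.22], [0.21, 2.48], [-1.53, 4.67], [0.24, 2.81], [-2.84, 2.84]. Speed limits (rad/s): [2.79, 2.79, 3.14, 3.14, 3.14, 3.14].

### API

Orientations are given as a unit quaternion [x, y, z, w].
In Python, from plant import ctrl, cam gives the robot as it stands (ctrl), with the cameras (cam).
- The arm moves only by the tool jog_arm, called as a command line: name --argument value ..., lists and objects as JSON in quotes. Schema: {"type":"object","properties":{"segments":{"type":"array","items":{"type":"object","properties":{"d":{"type":"array","items":{"type":"number"},"minItems":3,"maxItems":3},"r":{"type":"array","items":{"type":"number"},"minItems":3,"maxItems":3},"aperture":{"type":"number"}},"additionalProperties":false,"required":["aperture"]},"minItems":1,"maxItems":10},"clamp_n":{"type":"number"},"only":{"type":"string"},"quiet":{"type":"boolean"},"lines":{"type":"string"}},"required":["segments"],"additionalProperties":false}. segments is a list of rows, 1 to 10 of them, each an object with the fields d (a list: dx, dy, dz in fractions of the full range, 1 being 0.6 m), r (a list: a rotation vector rx, ry, rz in parts of the range, where 1.0 means 2 rad), aperture (the opening from 0.0 (shut) to 1.0 (fully open)); a field left out counts as zero (the opening has to be given); each row is the pose to reach, as a shift and turn from the pose commanded when the call began, along the tool's axes at that moment; what a row does not reach only later rows make up. A row lasts 1/8 s, in which the tool goes at most 0.0625 m and 0.188 rad, less where a joint would pass 70% of its speed; a pose out of reach is approached as far as the arm can. The fingers move at their own pace and stop on an object; clamp_n is the grip in N (left out, the last holds). Time passes only in rows, so rows that do not move let the fingers close. The tool returns the time, the measured TCP pose, the force, the opening and the grip force at its end. only (a regular expression) keeps the lines of the reply that match it, lines (a string "A,B") keeps lines A to B, and quiet returns only ok. Shift and turn numbers lie between -1 and 1, and a call with a number outside is refused. Input that does not fit is refused with a message, and nothing moves.
- ctrl.get_state(): the state, without advancing time (a new reading comes with each control period).
- cam.read_camera(name): name is "scene" or "top"; returns a dict with "pixels" (400x640x3 uint8, red, green, blue), "camera_matrix" (3x3 intrinsics, pixels), "xyz" and "orientation" of the camera in the world. Camera axes: x right, y down, z forward; pixel columns grow to the right and rows downward; lengths in m; the calibration is good to about 2 mm. A picture is of the moment at which its call begins. There is no depth.
- ctrl.sign_off(): hands the job in; it is judged then, once.
The state is a dict: "time": time; "qpos": joint angles; "dq": joint speeds; "joint_efforts": joint torques, N m; "eef_pos": TCP position; "tcp_rot": TCP orientation; "contact_force": force on the tool from outside, world axes, zero at the start; "wrist_torque": the same for the moment, N m; "opening": opening from 0.0 (shut) to 1.0 (fully open); "finger_force": force on a finger pad.
Only numpy, scipy, OpenCV 4.12 (cv2) and the standard library are available. Lean on these libraries where they do the work, as an engineer would, in place of code of your own. Each camera call takes 0.05 s, during which the arm holds its last target. There are 200 camera calls.

### The job

On the desk stands a wooden desk tidy, a low box with an opening in its top. Slide the flat cover plate off the opening and squarely onto the dark leather inset on the tidy's closed deck, keeping it down on the box all the way; then take the ruler out through the opening, which is shorter than the ruler, by tilting it, and finish still holding it in the gripper with the whole ruler at least 5 cm above the top of the tidy, still and touching nothing else. Leave the other things on the desk alone.

Things in the scene. Friction and masses are not known exactly. Their poses are not given: they have to be found in the camera images.
- tidy: Desk tidy: fixed dark wood box 312 (x) x 166 (y) x 60 mm high. Origin: centre of its underside, on the desk; z up. Inside: x -150 to 150 mm, 154 mm wide, floor 5 mm above the desk, 50 mm high. The 5 mm thick top (upper face at 60 mm) has one opening: x -40 to 110, y -60 to 60 mm. Closed deck over x < -40, closed lip over x > 110, narrow rims at the sides.
- inset (a point): Centre of the dark leather inset (88 mm along x, 150 mm along y, flush) on the closed deck, 98 mm from the tidy's centre towards its -x end, 60 mm above the desk; axes as the tidy's.
- opening (a point): Centre of the opening, at the level of the tidy's upper face, 35 mm from the tidy's centre towards +x; axes as the tidy's.
- cover: Loose flat wooden cover plate, 80 (its x) x 144 (y) x 10 mm thick, about 0.15 kg, lying on the tidy's top over part of the opening, its x roughly along the tidy's x. Origin: centre of its underside. On its middle stands a brass bar grip 50 (x) x 14 (y) x 24 mm high, its top 34 mm above the plate's underside.
- ruler: Loose light wood ruler, 240 (its x) x 30 (y) x 8 mm thick, about 0.06 kg, flat on the tidy's floor, its x roughly along the tidy's x. Origin: centre of its underside. Its +x end is trapped under the lip, its -x end under the deck, with 30 to 54 mm of room behind it: drawn back to -x, its +x end comes free and can tilt up 15 to 20 degrees (more strikes the deck's edge).
- ruler_a (a point): Middle of the ruler's +x end face.
- ruler_b (a point): Middle of the ruler's -x end face.
- jar: Bystander: closed glass jar, 72 mm in diameter, 110 mm high, beyond the tidy. Origin: centre of its underside.
- weight: Bystander: round brass paperweight, 68 mm in diameter, 44 mm high, beyond the tidy. Origin: centre of its underside.
- mug: Bystander: white mug, 80 mm in diameter, 90 mm high, off the tidy's right side as the robot sees it. Origin: centre of its underside.
- punch: Bystander: black and steel hole punch, 110 x 50 x 42 mm high, off the tidy's left side as the robot sees it. Origin: centre of its underside.

How it is judged:
By the outcome, as a careful person would: the job done as asked, in the order asked, and still so for the second after the job is handed in, while the arm keeps its last pose, push and grip.
It also fails if it takes over 51 s, if anything falls off the work surface, if the arm or the gripper's body presses on something with over 40 N, if the wrist force passes 120 N, or if a joint passes its speed limit or range.

## Working session

There is one attempt and no reset: what is moved stays moved. The work goes in short steps, Python scripts to look and compute and a tool call to move; the robot and the scene stay as the last step left them, time stands still between calls to the robot, and variables do not carry over. Pictures are saved under pics/ and viewed, at most 10 in all, crops included, and the job is handed in when it is done.

```bash
ls; mkdir -p pics; python3 - <<'E'
from plant import ctrl, cam
import cv2
for n in("scene","top"):
    r=cam.read_camera(n);cv2.imwrite(f"pics/{n}0.png",r["pixels"][:,:,::-1]);print(n,r["camera_matrix"],r["xyz"],r["orientation"])
s=ctrl.get_state();print(s)
E
```

```text
pics
plant.py
scene [[366.2852046    0.         321.23288856]
 [  0.         366.2852046  198.83824113]
 [  0.           0.           1.        ]] [1.10317736 0.22183873 0.85220093] [ 0.51828411  0.7997815  -0.25183277 -0.16825992]
top [[362.97045609   0.         325.39431638]
 [  0.         362.97045609 199.57485477]
 [  0.           0.           1.        ]] [ 0.48584452 -0.00526306  1.13674479] [-0.70070871  0.71128904 -0.03307282  0.04451295]
{'time': 0.1, 'qpos': array([-1.34097851e+00,  2.87123376e-01,  1.57800242e+00, -6.47665069e-06,
        1.27863280e+00, -1.49969204e-01]), 'dq': array([-0.00056272, -0.00260611, -0.00332194, -0.00152912, -0.00042662,
        0.00072558]), 'joint_efforts': array([ 1.30017299e-03, -4.07296264e+01, -2.93698186e+01, -9.91518164e-05,
        3.41618041e-03, -3.94166108e-06]), 'eef_pos': array([ 0.25014728, -0.62630313,  0.2300699 ]), 'tcp_rot': array([ 9.82023589e-01,  1.88755129e-01, -4.63229526e-05, -1.08198328e-03]), 'contact_force': array([ 0.34796054, -0.12254713,  0.2289685 ]), 'wrist_torque': array([-0.03220316,  0.04224083,  0.01124123]), 'finger_force': 0.0, 'opening': 0.9992012067791269}
```

View pics/scene0.png

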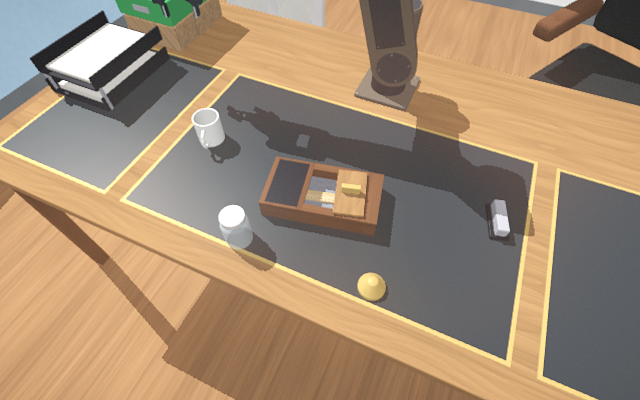

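View pics/top0.png

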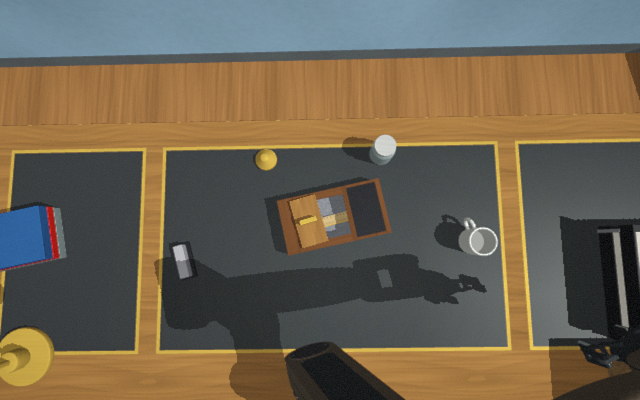

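The top view shows the tidy at about (333,217), with its +x end (cover) at left and the inset at (367,208). The ruler is visible in the opening, and the scene view agrees. Next I'll enlarge both.

```bash
python3 - <<'E'
import cv2
for n,(x,y) in {"scene":(252,148),"top":(265,170)}.items():
    a=cv2.imread(f"pics/{n}0.png")[y:y+95,x:x+133]
    a=cv2.resize(a,None,fx=6,fy=6,interpolation=cv2.INTER_CUBIC)
    for i in range(0,133,20): cv2.putText(a,str(x+i),(i*6,10),0,.4,(0,255,0)); cv2.line(a,(i*6,12),(i*6,18),(0,255,0))
    for i in range(0,95,20): cv2.putText(a,str(y+i),(0,i*6+4),0,.4,(0,255,0))
    cv2.imwrite(f"pics/{n}0c.png",a)
E
```

```text
(no output)
```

View pics/scene0c.png

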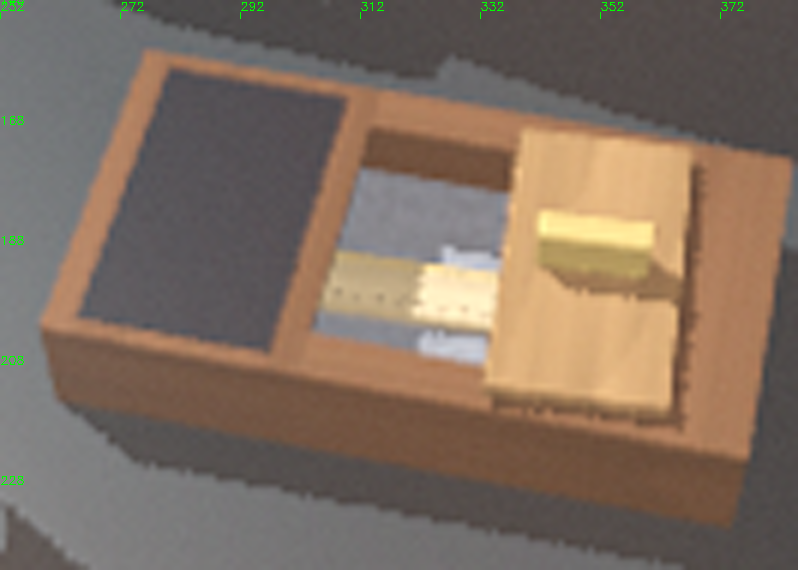

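View pics/top0c.png

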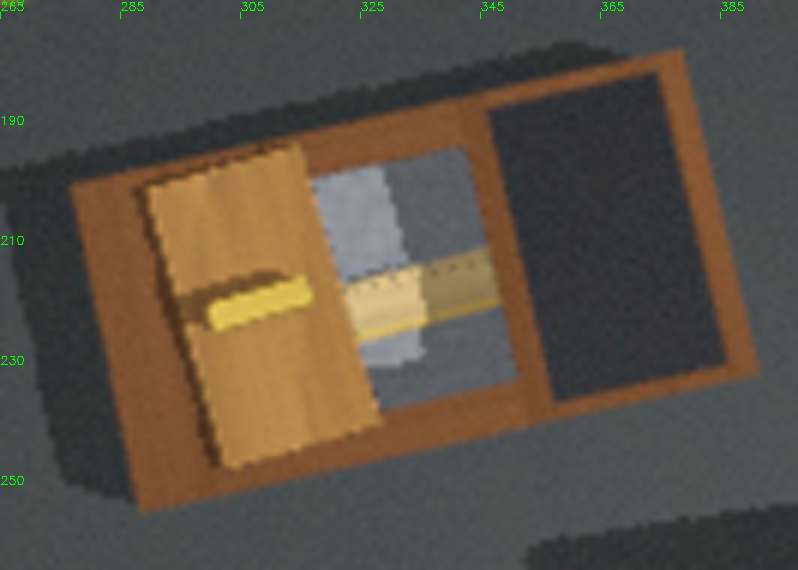

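Scene crop: tidy top corners at about (147,50), (790,158), (748,458) and (42,326). Top crop: the same corners at (759,374), (140,513), (72,184) and (684,48). The cover, grip and ruler edges are readable in both, so I'll triangulate.

```bash
cat > vis.py <<'E'
import numpy as np,cv2
from scipy.spatial.transform import Rotation as R
C={"scene":([[366.2852046,0,321.23288856],[0,366.2852046,198.83824113],[0,0,1]],[1.10317736,.22183873,.85220093],[.51828411,.7997815,-.25183277,-.16825992]),
"top":([[362.97045609,0,325.39431638],[0,362.97045609,199.57485477],[0,0,1]],[.48584452,-.00526306,1.13674479],[-.70070871,.71128904,-.03307282,.04451295])}
def P(n):
    K,t,q=C[n];r=R.from_quat(q).as_matrix().T
    return np.array(K)@np.c_[r,-r@np.array(t)]
def tri(ps,pt):
    X=cv2.triangulatePoints(P("scene"),P("top"),np.array(ps,float).T,np.array(pt,float).T);return (X[:3]/X[3]).T
def onz(n,p,z):  # pixels -> plane z
    K,t,q=C[n];d=(R.from_quat(q).as_matrix()@np.linalg.inv(K)@np.c_[np.array(p,float),np.ones(len(p))].T).T
    return np.array(t)+d*((z-t[2])/d[:,2])[:,None]
def crop(p,o,f=6): return (np.array(p,float)+.5)/f-.5+np.array(o)
E
python3 - <<'E'
from vis import *
np.set_printoptions(precision=4,suppress=True)
S=lambda p:crop(p,(252,148));T=lambda p:crop(p,(265,170))
D={"tidy":([(748,458),(42,326),(147,50),(790,158)],[(72,184),(684,48),(759,374),(140,513)],.06),
"inset":([(80,317),(168,68),(347,97),(271,352)],[(658,71),(726,364),(556,403),(489,112)],.06),
"cover":([(672,412),(486,392),(524,128),(692,150)],[(145,187),(303,147),(382,424),(222,468)],.07),
"grip":([(652,249),(540,238),(541,210),(655,220)],[(208,308),(303,277),(312,298),(214,330)],.094)}
for k,(s,t,z) in D.items():
    X=tri(S(s),T(t));print(k,X.mean(0),'\n',X,'\n topz',onz("top",T(t),z).mean(0),'scz',onz("scene",S(s),z).mean(0))
    if k=="tidy":
        X=.5*(onz("top",T(t),z)+onz("scene",S(s),z))
    if k=="inset": X=np.roll(.5*(onz("top",T(t),z)+onz("scene",S(s),z)),-1,0); 
    v=X[0]-X[1]+X[3]-X[2];print(' len',np.linalg.norm(X[0]-X[1]),np.linalg.norm(X[1]-X[2]),'yaw x-axis',np.degrees(np.arctan2(v[1],v[0])))
up=onz("top",T([(345,288),(487,247)]),.013);lo=onz("top",T([(360,343),(501,301)]),.013)
print("ruler",up,lo)
su=onz("scene",S([(330,252),(513,270)]),.013);print(su)
E
```

```text
tidy [ 0.5548 -0.0113  0.0622] 
 [[ 0.6044  0.158   0.0624]
 [ 0.6672 -0.1469  0.0619]
 [ 0.5054 -0.1799  0.0617]
 [ 0.4423  0.1236  0.0628]] 
 topz [ 0.5553 -0.0122  0.06  ] scz [ 0.553 -0.011  0.06 ]
 len 0.31194127114458486 0.1655732177750905 yaw x-axis 101.767311914802
inset [ 0.5742 -0.1071  0.0612] 
 [[ 0.656  -0.1339  0.0617]
 [ 0.5108 -0.1648  0.0614]
 [ 0.4926 -0.0801  0.0617]
 [ 0.6372 -0.0497  0.06  ]] 
 topz [ 0.5746 -0.1082  0.06  ] scz [ 0.573  -0.1067  0.06  ]
 len 0.08669117008297214 0.14844836295014296 yaw x-axis -77.72176064503141
cover [0.5423 0.0633 0.0693] 
 [[0.6013 0.1213 0.0703]
 [0.6205 0.0438 0.0638]
 [0.4835 0.0057 0.0713]
 [0.4638 0.0824 0.0718]] 
 topz [0.5425 0.0621 0.07  ] scz [0.5421 0.0646 0.07  ]
 len 0.08005792814298644 0.14235748568905834 yaw x-axis 104.15531057144979
grip [0.542 0.063 0.095] 
 [[0.5402 0.088  0.0922]
 [0.5544 0.0419 0.0922]
 [0.544  0.0376 0.0974]
 [0.5293 0.0847 0.0982]] 
 topz [0.5423 0.0623 0.094 ] scz [0.5409 0.0636 0.094 ]
 len 0.04825770259516722 0.012468339959555288 yaw x-axis 107.2444129402426
ruler [[ 0.5539  0.0231  0.013 ]
 [ 0.574  -0.0506  0.013 ]] [[ 0.5254  0.0158  0.013 ]
 [ 0.546  -0.0572  0.013 ]]
[[ 0.5459 -0.0642  0.013 ]
 [ 0.5199  0.0193  0.013 ]]
```

The tidy is centred at (0.5545, -0.0115) with yaw 101.9°. The inset is at (0.5747, -0.1073). The cover is at (0.542, 0.063) with yaw ~105°, and the grip top is at z 0.095. The ruler's yaw is ~105.5°. First move is to above the grip.

```bash
cat > goal.py <<'E'
# goal.py x y z yaw_deg [tilt_deg]: shift/rotvec in tool axes from present pose; tilt raises the yaw-direction end
import sys,numpy as np
from scipy.spatial.transform import Rotation as R
from plant import ctrl, cam
a=list(map(float,sys.argv[1:]))
s=ctrl.get_state();r=R.from_quat(s["tcp_rot"])
yaw=np.radians(a[3]);tilt=np.radians(a[4] if len(a)>4 else 0)
x=np.array([np.cos(yaw)*np.cos(tilt),np.sin(yaw)*np.cos(tilt),np.sin(tilt)]);y=np.array([np.sin(yaw),-np.cos(yaw),0])
g=R.from_matrix(np.c_[x,y,np.cross(x,y)])
np.set_printoptions(precision=4,suppress=True)
print("t",round(s["time"],2),"shift",r.inv().apply(np.array(a[:3])-s["eef_pos"]),"rot",(r.inv()*g).as_rotvec(),"F",s["contact_force"],"q",s["qpos"],"op",round(s["opening"],3),"ff",s["finger_force"])
E
python3 goal.py 0.542 0.063 0.23 105
```

```text
t 0.1 shift [ 0.5266 -0.532   0.0014] rot [-0.0015 -0.0018 -1.4528] F [ 0.348  -0.1225  0.229 ] q [-1.341   0.2871  1.578  -0.      1.2786 -0.15  ] op 0.999 ff 0.0
```

The manual's scale: shifts go in shares of 0.6 m and turns go in shares of 2 rad. Converting my numbers, -0.532 m / 0.6 = -0.8867, 0.527 m / 0.6 = 0.8783, -1.453 rad / 2 = -0.7265.

jog_arm --segments '[{"d": [0.4383, -0.4433, 0], "r": [0, 0, -0.363], "aperture": 0.6}, {"d": [0.4383, -0.4433, 0], "r": [0, 0, -0.363], "aperture": 0.6}, {"d": [0.4383, -0.4433, 0], "r": [0, 0, -0.363], "aperture": 0.6}, {"d": [0.4383, -0.4433, 0], "r": [0, 0, -0.363], "aperture": 0.6}, {"d": [0.4383, -0.4433, 0], "r": [0, 0, -0.363], "aperture": 0.6}, {"d": [0.8783, -0.8867, 0], "r": [0, 0, -0.7265], "aperture": 0.6}, {"d": [0.8783, -0.8867, 0], "r": [0, 0, -0.7265], "aperture": 0.6}, {"d": [0.8783, -0.8867, 0], "r": [0, 0, -0.7265], "aperture": 0.6}, {"d": [0.8783, -0.8867, 0], "r": [0, 0, -0.7265], "aperture": 0.6}, {"d": [0.8783, -0.8867, 0], "r": [0, 0, -0.7265], "aperture": 0.6}]' --clamp_n 30

```text
time: 1.35
eef_pos: [0.4943, -0.0493, 0.2311]
tcp_rot: [0.608, 0.794, -0.0, 0.0]
contact_force: [0.2, 0.1, 0.6]
opening: 0.599
finger_force: 0.0
```

```bash
python3 goal.py 0.542 0.063 0.125 105
```

```text
t 1.35 shift [0.0961 0.0752 0.1061] rot [0.0001 0.0002 0.0011] F [0.2228 0.0805 0.5687] q [-0.304  -0.1142  2.0056 -0.0001  1.25   -0.5669] op 0.599 ff 0.0
```

To row units: 0.1 m / 0.6 = 0.1667, 0.096 m / 0.6 = 0.16.

jog_arm --segments '[{"d": [0.16, 0.125, 0.0833], "aperture": 0.6}, {"d": [0.16, 0.125, 0.0833], "aperture": 0.6}, {"d": [0.16, 0.125, 0.1667], "aperture": 0.6}, {"d": [0.16, 0.125, 0.1667], "aperture": 0.6}, {"d": [0.16, 0.125, 0.1667], "aperture": 0.6}]'

```text
time: 1.98
eef_pos: [0.5422, 0.0602, 0.1325]
tcp_rot: [0.609, 0.793, 0.0, 0.0]
contact_force: [-0.5, -0.4, 1.0]
opening: 0.604
finger_force: 0.0
```

```bash
python3 goal.py 0.542 0.063 0.076 105
```

```text
t 1.98 shift [0.0028 0.0005 0.0565] rot [ 0.0009  0.0005 -0.0004] F [-0.5234 -0.3516  1.0436] q [-0.0754  0.1066  1.9772 -0.0002  1.0567 -0.3367] op 0.604 ff 0.0
```

To row units: 0.055 m / 0.6 = 0.0917, 0.001 m / 0.6 = 0.0017.

jog_arm --segments '[{"d": [0.0017, 0, 0.0917], "aperture": 0.6}, {"d": [0.0017, 0, 0.0917], "aperture": 0.6}, {"d": [0.0017, 0, 0.0917], "aperture": 0.6}, {"d": [0.0017, 0, 0.0917], "aperture": 0.0}, {"d": [0.0017, 0, 0.0917], "aperture": 0.0}, {"d": [0.0017, 0, 0.0917], "aperture": 0.0}, {"d": [0.0017, 0, 0.0917], "aperture": 0.0}, {"d": [0.0017, 0, 0.0917], "aperture": 0.0}]' --clamp_n 30

```text
time: 2.98
eef_pos: [0.5428, 0.0616, 0.0783]
tcp_rot: [0.609, 0.793, 0.001, 0.001]
contact_force: [-0.7, -0.4, 6.2]
opening: 0.153
finger_force: 30.8
```

```bash
python3 - <<'E'
from plant import ctrl, cam
import cv2
a=[]
for n,(x,y) in {"scene":(252,148),"top":(265,170)}.items():
    i=cam.read_camera(n)["pixels"][y-20:y+80,x:x+133,::-1];a.append(cv2.resize(i,None,fx=3,fy=3,interpolation=cv2.INTER_CUBIC))
cv2.imwrite("pics/a.png",cv2.hconcat(a))
E
python3 goal.py 0.5747 -0.1073 0.076 101.9
```

```text
t 3.08 shift [-0.1714 -0.013   0.0025] rot [0.0028 0.0011 0.0545] F [-0.8323 -0.5609  6.4054] q [-0.0727  0.1844  2.0037 -0.0003  0.9505 -0.3347] op 0.154 ff 30.78972816467285
```

View pics/a.png

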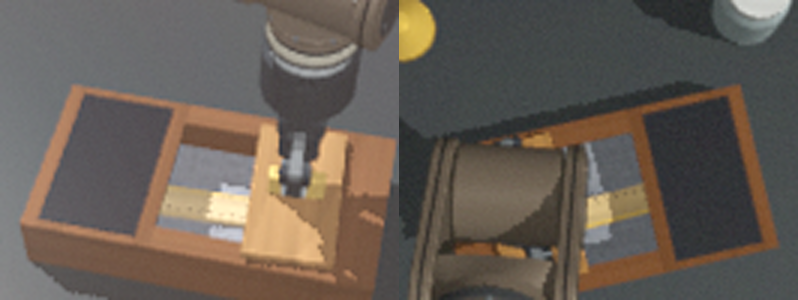

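The fingers hold the brass grip, with a light ~6 N press down. In the left panel the cover still lies flat at (295,190). Now the slide.

To row units: -0.173 m / 0.6 = -0.2883, -0.03 m / 0.6 = -0.05, 0.03 rad / 2 = 0.015.

jog_arm --segments '[{"d": [-0.0167, -0.0017, 0], "r": [0, 0, 0.0025], "aperture": 0}, {"d": [-0.05, -0.0042, 0], "r": [0, 0, 0.005], "aperture": 0}, {"d": [-0.0833, -0.0067, 0], "r": [0, 0, 0.009], "aperture": 0}, {"d": [-0.1167, -0.0092, 0], "r": [0, 0, 0.0125], "aperture": 0}, {"d": [-0.15, -0.0117, 0], "r": [0, 0, 0.015], "aperture": 0}, {"d": [-0.1833, -0.0142, 0], "r": [0, 0, 0.0185], "aperture": 0}, {"d": [-0.2167, -0.0167, 0], "r": [0, 0, 0.022], "aperture": 0}, {"d": [-0.25, -0.0192, 0], "r": [0, 0, 0.025], "aperture": 0}, {"d": [-0.275, -0.0208, 0], "r": [0, 0, 0.0273], "aperture": 0}, {"d": [-0.2883, -0.0217, 0], "r": [0, 0, 0.0273], "aperture": 0}]' --clamp_n 30

```text
time: 4.32
eef_pos: [0.5749, -0.1082, 0.0783]
tcp_rot: [0.631, 0.776, 0.002, 0.0]
contact_force: [-1.6, 5.9, 7.9]
opening: 0.154
finger_force: 31.0
```

```bash
python3 goal.py 0.575 -0.1089 0.078 101.9
```

```text
t 4.33 shift [-0.0007  0.      0.0003] rot [ 0.0024 -0.0018 -0.0014] F [-1.6228  5.8995  7.8835] q [-0.3607  0.2628  1.9085  0.0035  0.9692 -0.5689] op 0.154 ff 30.98941683769226
```

To row units: 0.3 m / 0.6 = 0.5, -0.12 m / 0.6 = -0.2.

jog_arm --segments '[{"d": [-0.0008, 0, 0], "aperture": 0}, {"d": [-0.0008, 0, 0], "aperture": 0.5}, {"d": [-0.0008, 0, 0], "aperture": 0.5}, {"d": [0, 0, -0.1], "aperture": 0.5}, {"d": [0, 0, -0.2], "aperture": 0.5}, {"d": [0.1, 0, -0.2167], "aperture": 0.5}, {"d": [0.2, 0, -0.2167], "aperture": 0.5}, {"d": [0.3, 0, -0.2167], "aperture": 0.5}, {"d": [0.4, 0, -0.2167], "aperture": 0.5}, {"d": [0.5, 0, -0.2167], "aperture": 0.5}]' --clamp_n 30

```text
time: 5.58
eef_pos: [0.5109, 0.1865, 0.2059]
tcp_rot: [0.63, 0.776, -0.0, -0.0]
contact_force: [0.6, 1.2, -0.4]
opening: 0.497
finger_force: 0.0
```

```bash
python3 - <<'E'
from plant import ctrl, cam
import cv2
a=[]
for n,(x,y) in {"scene":(252,148),"top":(265,170)}.items():
    i=cam.read_camera(n)["pixels"][y:y+95,x:x+133,::-1];i=cv2.resize(i,None,fx=6,fy=6,interpolation=cv2.INTER_CUBIC);cv2.imwrite(f"pics/b{n}.png",i)
E
python3 goal.py 0.5747 -0.1073 0.078 101.9
```

```text
t 5.67 shift [-0.304   0.0006  0.1273] rot [-0.0012 -0.0016  0.0065] F [ 0.816   0.1976 -0.0494] q [ 0.1684  0.0205  1.9239  0.0017  1.1984 -0.0464] op 0.498 ff 0.0
```

View pics/bscene.png

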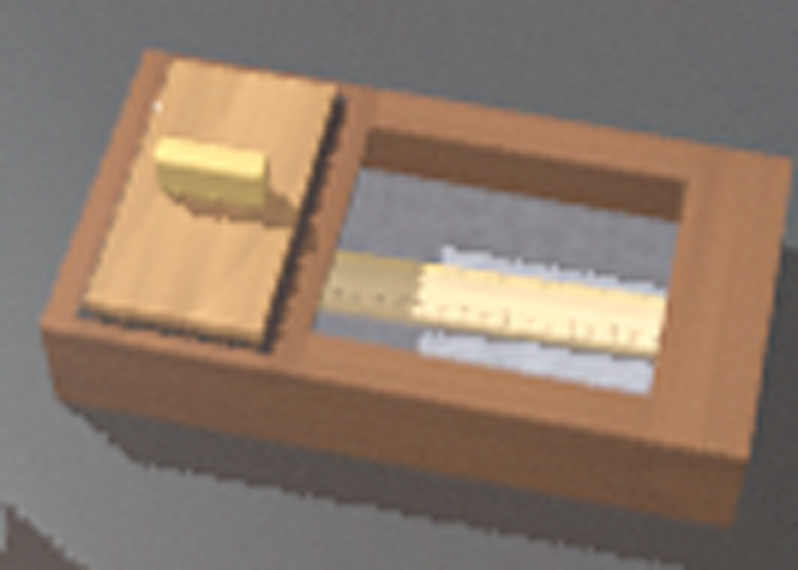

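View pics/btop.png

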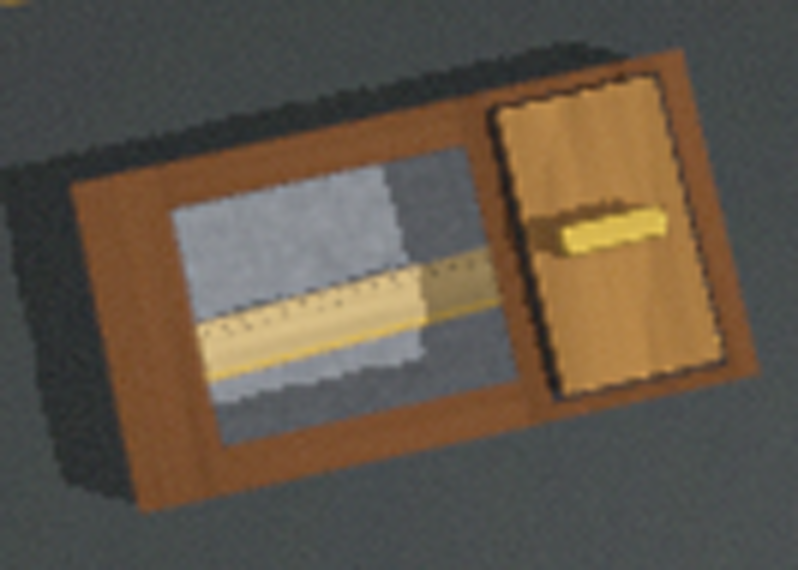

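The cover now lies on the inset: its scene-crop corners are at (165,60), (338,90), (268,335) and (88,298). The ruler is visible across the whole opening, and the shadow boundary on it gives common points for triangulation.

```bash
python3 - <<'E'
from vis import *
np.set_printoptions(precision=4,suppress=True)
S=lambda p:crop(p,(252,148));T=lambda p:crop(p,(265,170))
yaw=np.radians(101.9);A=np.array([[np.cos(yaw),np.sin(yaw)],[-np.sin(yaw),np.cos(yaw)]]);O=np.array([.5545,-.0115])
tf=lambda X:np.c_[(X[:,:2]-O)@A.T,X[:,2]]*1000
s=S([(338,90),(268,335),(88,298),(165,60)]);t=T([(562,397),(498,108),(657,75),(722,360)])
print("cover",tf(tri(s,t)).mean(0),tf(onz("top",t,.07)),tf(onz("top",t,.07)).mean(0),tf(onz("scene",s,.07)),tf(onz("scene",s,.07)).mean(0))
print("ruler tri",tf(tri(S([(421,262),(411,323)]),T([(427,319),(421,265)]))))
print("top up",tf(onz("top",T([(195,325),(487,247)]),.013)),"lo",tf(onz("top",T([(206,374),(500,299)]),.013)))
print("scene rob",tf(onz("scene",S([(336,252),(668,297)]),.013)),"far",tf(onz("scene",S([(323,310),(660,348)]),.013)))
E
```

```text
cover [-97.9189   0.2666  70.6243] [[ -58.1144   72.2839   70.    ]
 [ -59.9342  -72.9866   70.    ]
 [-140.229   -71.5724   70.    ]
 [-138.1442   71.9578   70.    ]] [-99.1054  -0.0793  70.    ] [[ -56.834    71.108    70.    ]
 [ -54.3706  -71.0032   70.    ]
 [-135.9295  -68.8342   70.    ]
 [-140.9965   71.6386   70.    ]] [-97.0327   0.7273  70.    ]
ruler tri [[-4.4869 18.5126 19.0751]
 [-5.5777 -9.5564  8.0893]]
top up [[113.713   -4.9977  13.    ]
 [-42.2504 -11.002   13.    ]] lo [[113.5124  20.8761  13.    ]
 [-42.7086  16.6639  13.    ]]
scene rob [[-46.9985  19.8821  13.    ]
 [111.3342  27.7317  13.    ]] far [[-45.1576 -14.2998  13.    ]
 [111.9114  -1.7938  13.    ]]
```

To row units: -0.1445 m / 0.6 = -0.2408, -0.14 m / 0.6 = -0.2333, -0.034 rad / 2 = -0.017.

```bash
python3 goal.py 0.5348 0.0457 0.08 104.2
```

```text
t 5.67 shift [-0.146  -0.0059  0.1256] rot [-0.0011 -0.0016 -0.0337] F [ 0.816   0.1976 -0.0494] q [ 0.1684  0.0205  1.9239  0.0017  1.1984 -0.0464] op 0.498 ff 0.0
```

jog_arm --segments '[{"d": [-0.1, 0, 0], "aperture": 0.55}, {"d": [-0.1667, 0.0083, 0.0667], "r": [0, 0, -0.015], "aperture": 0.55}, {"d": [-0.2333, 0.01, 0.1333], "r": [0, 0, -0.015], "aperture": 0.55}, {"d": [-0.2408, 0.01, 0.2], "r": [0, 0, -0.017], "aperture": 0.55}, {"d": [-0.2408, 0.01, 0.2], "r": [0, 0, -0.017], "aperture": 0.55}, {"d": [-0.2408, 0.01, 0.2], "r": [0, 0, -0.017], "aperture": 0.55}]' --clamp_n 25

```text
time: 6.42
eef_pos: [0.5482, 0.0446, 0.0875]
tcp_rot: [0.617, 0.787, 0.0, 0.001]
contact_force: [-0.8, 0.4, 0.9]
opening: 0.551
finger_force: 0.0
```

```bash
python3 goal.py 0.5348 0.0457 0.012 104.2
```

```text
t 6.42 shift [ 0.0044 -0.0129  0.0755] rot [ 0.0014  0.0005 -0.0063] F [-0.796   0.4016  0.9399] q [-0.1034  0.1789  1.9901 -0.      0.9712 -0.3449] op 0.551 ff 0.0
```

To row units: 0.073 m / 0.6 = 0.1217, 0.072 m / 0.6 = 0.12, -0.006 rad / 2 = -0.003.

jog_arm --segments '[{"d": [0.0067, -0.0208, 0], "r": [0, 0, -0.003], "aperture": 0.55}, {"d": [0.0067, -0.0208, 0.05], "r": [0, 0, -0.003], "aperture": 0.55}, {"d": [0.0067, -0.0208, 0.1], "r": [0, 0, -0.003], "aperture": 0.55}, {"d": [0.0067, -0.0208, 0.12], "r": [0, 0, -0.003], "aperture": 0.55}, {"d": [0.0067, -0.0208, 0.1217], "r": [0, 0, -0.003], "aperture": 0.55}, {"d": [0.0067, -0.0208, 0.1217], "r": [0, 0, -0.003], "aperture": 0.55}]' --clamp_n 25

```text
time: 7.18
eef_pos: [0.5355, 0.0456, 0.0148]
tcp_rot: [0.614, 0.789, 0.001, 0.001]
contact_force: [0.1, 0.0, -0.5]
opening: 0.547
finger_force: 0.0
```

```bash
python3 goal.py 0.5348 0.0457 0.010 104.2
```

```text
t 7.17 shift [ 0.0003 -0.0006  0.0048] rot [0.0024 0.0009 0.    ] F [ 0.0846  0.0208 -0.4962] q [-0.1039  0.2738  2.0407 -0.      0.8246 -0.3518] op 0.547 ff 0.0
```

To row units: 0.008 m / 0.6 = 0.0133, 0.004 m / 0.6 = 0.0067.

jog_arm --segments '[{"d": [0, -0.0008, 0.0067], "aperture": 0.55}, {"d": [0, -0.0008, 0.0133], "aperture": 0.55}, {"d": [0, -0.0008, 0.0133], "aperture": 0.55}]' --clamp_n 25

```text
time: 7.55
eef_pos: [0.5391, 0.0451, 0.0086]
tcp_rot: [0.615, 0.789, 0.004, 0.005]
contact_force: [7.4, 1.4, 1.6]
opening: 0.552
finger_force: 0.0
```

jog_arm --segments '[{"aperture": 0.2}, {"aperture": 0.2}, {"aperture": 0.2}, {"aperture": 0.2}]' --clamp_n 25

```text
time: 8.05
eef_pos: [0.5349, 0.0453, 0.0064]
tcp_rot: [0.615, 0.789, 0.001, 0.001]
contact_force: [0.8, -0.1, 4.9]
opening: 0.342
finger_force: 24.9
```

```bash
python3 goal.py 0.5348 0.0457 0.010 104.2
```

```text
t 8.05 shift [ 0.0004 -0.     -0.0036] rot [ 0.0021  0.0007 -0.0007] F [ 0.817  -0.0549  4.8845] q [-0.1046  0.2882  2.0426  0.0001  0.8086 -0.3518] op 0.342 ff 24.906741678714752
```

Closed at 0.342 (29 mm), so it has the ruler. Next I'll firm up the grip, lift slightly and draw it back.

To row units: -0.028 m / 0.6 = -0.0467, -0.02 m / 0.6 = -0.0333.

jog_arm --segments '[{"aperture": 0.1}, {"d": [0, 0, -0.0033], "aperture": 0.1}, {"d": [-0.0167, 0, -0.0033], "aperture": 0.1}, {"d": [-0.0333, 0, -0.0033], "aperture": 0.1}, {"d": [-0.0467, 0, -0.0033], "aperture": 0.1}, {"d": [-0.0467, 0, -0.0033], "aperture": 0.1}]' --clamp_n 60

```text
time: 8.8
eef_pos: [0.5408, 0.0174, 0.0071]
tcp_rot: [0.615, 0.789, -0.0, -0.0]
contact_force: [-0.5, -0.9, -1.1]
opening: 0.327
finger_force: 59.2
```

jog_arm --segments '[{"d": [-0.005, 0, 0], "aperture": 0.1}, {"d": [-0.005, 0, 0], "aperture": 0.1}]'

```text
time: 9.05
eef_pos: [0.5415, 0.0153, 0.0073]
tcp_rot: [0.614, 0.789, -0.0, -0.0]
contact_force: [-0.3, 0.6, -1.1]
opening: 0.327
finger_force: 59.2
```

jog_arm --segments '[{"d": [-0.005, 0, 0], "aperture": 0.1}, {"d": [-0.005, 0, 0], "aperture": 0.1}]'

```text
time: 9.3
eef_pos: [0.5423, 0.0124, 0.0073]
tcp_rot: [0.614, 0.789, 0.0, 0.0]
contact_force: [-0.3, -1.2, -0.7]
opening: 0.321
finger_force: 59.2
```

```bash
python3 - <<'E'
from plant import ctrl, cam
import cv2
a=[]
for n,(x,y) in {"scene":(252,138),"top":(265,170)}.items():
    i=cam.read_camera(n)["pixels"][y:y+95,x:x+133,::-1];a.append(cv2.resize(i,None,fx=4.5,fy=3.1*1.45,interpolation=cv2.INTER_CUBIC))
cv2.imwrite("pics/c.png",a[0])
E
```

```text
(no output)
```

View pics/c.png

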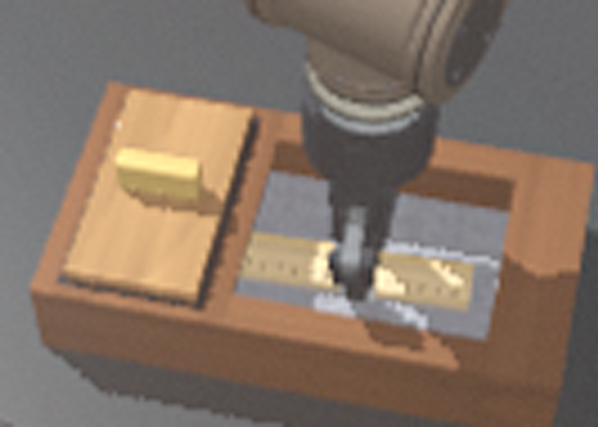

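The ruler's +x end is now visible at crop (472,285), clear of the lip. I'll locate it.

```bash
python3 - <<'E'
from vis import *
p=(np.array([(476,265),(470,306)])+.5)/4.5-.5+np.array([252,138])
yaw=np.radians(101.9);A=np.array([[np.cos(yaw),np.sin(yaw)],[-np.sin(yaw),np.cos(yaw)]]);O=np.array([.5545,-.0115])
X=onz("scene",p,.014);print((X[:,:2]-O)@A.T*1000)
for q in ([.5423,.0124],): print(A@(np.array(q)-O)*1000)
E
python3 goal.py 0.5423 0.0124 0.0073 104.2
```

```text
[[95.81402463 25.65784918]
 [96.96172059 -5.86589543]]
[25.90205581  7.00952959]
t 9.4 shift [-0.0001  0.      0.    ] rot [ 0.     -0.     -0.0003] F [-0.7305  1.1581 -0.3293] q [-0.1641  0.2977  2.0277  0.      0.8162 -0.4116] op 0.326 ff 59.22367036342621
```

To row units: -0.0505 m / 0.6 = -0.0842, -0.0071 m / 0.6 = -0.0118, 0.29 rad / 2 = 0.145.

jog_arm --segments '[{"d": [0, 0, -0.0033], "aperture": 0.1}, {"d": [-0.0002, 0, -0.0133], "r": [0, 0.0175, 0], "aperture": 0.1}, {"d": [-0.0007, 0, -0.0233], "r": [0, 0.035, 0], "aperture": 0.1}, {"d": [-0.0017, 0, -0.0333], "r": [0, 0.0525, 0], "aperture": 0.1}, {"d": [-0.0028, 0, -0.0433], "r": [0, 0.07, 0], "aperture": 0.1}, {"d": [-0.0062, 0, -0.0625], "r": [0, 0.105, 0], "aperture": 0.1}, {"d": [-0.0118, 0, -0.0842], "r": [0, 0.145, 0], "aperture": 0.1}, {"d": [-0.0118, 0, -0.0842], "r": [0, 0.145, 0], "aperture": 0.1}]'

```text
time: 10.4
eef_pos: [0.5452, 0.0042, 0.0588]
tcp_rot: [0.609, 0.78, 0.089, -0.113]
contact_force: [0.4, -0.9, -1.4]
opening: 0.322
finger_force: 59.2
```

```bash
python3 - <<'E'
from plant import ctrl, cam
import cv2
i=cam.read_camera("scene")["pixels"][118:248,242:412,::-1];cv2.imwrite("pics/d.png",cv2.resize(i,None,fx=4,fy=4,interpolation=cv2.INTER_CUBIC))
E
python3 goal.py 0.5423 0.0124 0.0073 104.2 16.6
```

```text
t 10.45 shift [-0.007  -0.0002  0.0508] rot [ 0.001   0.0011 -0.0012] F [-0.9022 -0.5958 -1.0243] q [-0.2929  0.2715  1.9657  0.2822  1.0723 -0.6958] op 0.326 ff 59.228965044021606
```

View pics/d.png

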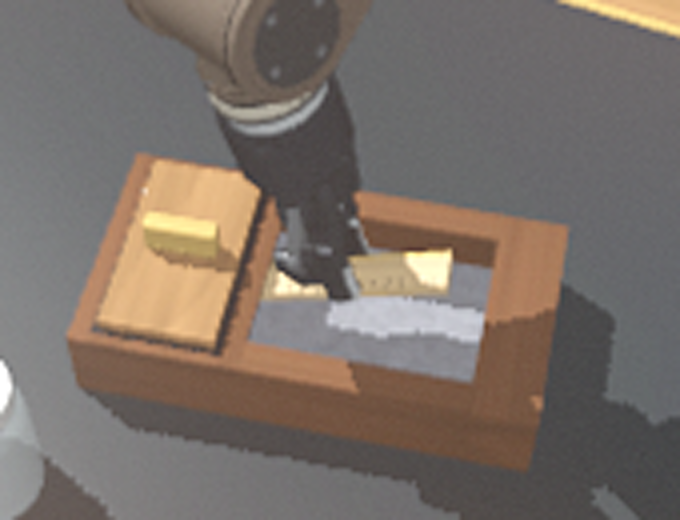

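The ruler is tilted with the hand: its +x end is raised at (435,262), above the opening, with no contact force. Now I'll slide it out along its own length, then lift.

jog_arm --segments '[{"d": [0.0167, 0, 0], "aperture": 0.1}, {"d": [0.0417, 0, 0], "aperture": 0.1}, {"d": [0.075, 0, 0], "aperture": 0.1}, {"d": [0.1083, 0, 0], "aperture": 0.1}, {"d": [0.1417, 0, 0], "aperture": 0.1}, {"d": [0.175, 0, 0], "aperture": 0.1}, {"d": [0.2083, 0, 0], "aperture": 0.1}, {"d": [0.2333, 0, 0], "aperture": 0.1}, {"d": [0.2333, 0, 0], "aperture": 0.1}]'

```text
time: 11.58
eef_pos: [0.511, 0.1366, 0.0983]
tcp_rot: [0.607, 0.781, 0.089, -0.114]
contact_force: [0.3, -0.2, -2.0]
opening: 0.326
finger_force: 59.2
```

jog_arm --segments '[{"d": [0.01, 0, -0.0317], "aperture": 0.1}, {"d": [0.0233, 0, -0.08], "aperture": 0.1}, {"d": [0.0383, 0, -0.1283], "aperture": 0.1}, {"d": [0.0567, 0, -0.1917], "aperture": 0.1}, {"d": [0.0567, 0, -0.1917], "aperture": 0.1}, {"d": [0.0567, 0, -0.1917], "aperture": 0.1}, {"d": [0.0567, 0, -0.1917], "aperture": 0.1}, {"d": [0.0567, 0, -0.1917], "aperture": 0.1}]'

```text
time: 12.58
eef_pos: [0.5105, 0.1353, 0.2164]
tcp_rot: [0.608, 0.78, 0.088, -0.115]
contact_force: [0.7, 0.7, -0.7]
opening: 0.328
finger_force: 59.3
```

```bash
python3 - <<'E'
from plant import ctrl, cam
import cv2
i=cam.read_camera("scene")["pixels"][30:290,182:502,::-1];cv2.imwrite("pics/e.png",cv2.resize(i,None,fx=2.3,fy=2.3,interpolation=cv2.INTER_CUBIC))
E
python3 goal.py 0.5423 0.0124 0.0073 104.2 16.6
```

```text
t 12.62 shift [-0.1816  0.001   0.1642] rot [-0.002  -0.001  -0.0011] F [ 0.046   0.4651 -0.3837] q [-0.066  -0.0056  1.9494  0.286   1.3026 -0.4039] op 0.328 ff 59.29135501384735
```

View pics/e.png

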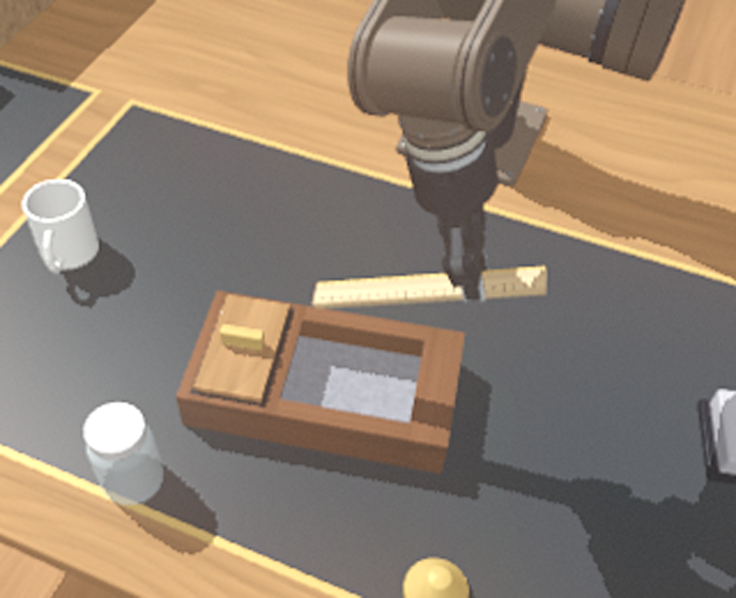

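The ruler hangs in the gripper, spanning (315,292) to (547,280), well above the empty tidy. The cover is square on the inset and the other things haven't moved. Handing in.

jog_arm --segments '[{"aperture": 0.1}, {"aperture": 0.1}, {"aperture": 0.1}, {"aperture": 0.1}]'

```text
time: 13.12
eef_pos: [0.5112, 0.1354, 0.2178]
tcp_rot: [0.608, 0.781, 0.089, -0.114]
contact_force: [0.2, 0.7, -1.3]
opening: 0.323
finger_force: 59.3
```

```bash
python3 -c "
from plant import ctrl, cam
print(ctrl.sign_off())"
```

```text
the job is handed in; nothing more can be done
None
```

I handed the job in at 13.1 s: the cover sits within about 1 mm of the inset's centre, and the gripper holds the ruler still, its lowest end about 0.1 m above the tidy's top by calculation.

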